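# Open up the TIG bench: extraction on, console on, hold gas test

### The job

Press the green start button of the fume extractor's yellow hand transmitter where it lies (do not pick it up or shove it), then press the white-barred half of the console's black mains rocker fully over to on, then press the console's white gas-test button fully down. Finish the program while still holding the gas-test button down, so that I can set the argon flow at the regulator. Press no other button and leave everything else on the bench where it is.

Things in the scene. Friction and masses are not known exactly. Their poses are not given: they have to be found in the camera images.
- remote: Loose radio transmitter of the fume extractor, 0.3 to 0.5 kg: yellow box 180 (x) x 72 (y) x 34 mm, black rubber ends, short black aerial, lying on the perforated plate, buttons up. Origin: centre of its underside, 12 mm above the bench; x along its length to the aerial end, z up. On its centre line: green start button at x = -30 mm, red stop button at x = +35 mm.
- fan_start_top (a point): Centre of the top of the transmitter's green start button: a round cap 24 mm across, standing 12 mm above the transmitter's top face (8 mm above its black collar), 46 mm above its underside. z is the button's axis (up), x along the transmitter. Pressed straight down.
- fan_start (a joint): Travel of the green start button, m: 0 = out, 0.006 = fully down. Spring-loaded: starts to move at 1.5 N, needs 5 N fully down, comes back when released. It counts as pressed beyond 0.004.
- fan_stop (a joint): Travel of the transmitter's red stop button (same size and spring, 65 mm from the green one), m: 0 = out. Not to be pressed.
- console: Weld-station console, fixed: grey desk enclosure 170 (x) x 250 (y) mm, 55 mm high in front (-x, robot side), 100 mm behind; its panel slopes 15 degrees, facing up and to -x. Origin: centre of its underside. Row of controls 33 mm down-slope of the panel's middle: black rocker y = +85 mm, white button +22, green -35, red mushroom -92. Up-slope only a flat display and a knob 14 mm high.
- mains_on (a point): Top of the rocker half to press for ON: the up-slope half, with a white bar; it stands up while off. The rocker is 46 mm long up-slope, 27 mm wide, its pivot 8 mm above the panel; while off the point is 13 mm up-slope of the pivot and 17 mm above the panel, once on 15 and 11 mm. Axes while off: z out of the panel, x up-slope, y along the row; they turn with it. Its collar is 4 mm high.
- mains (a joint): Angle of the mains rocker, rad: 0 = off, 0.40 = on. No spring: it turns under about 3.5 N at the point mains_on, square to the panel, and stays where it is left, so press it right home. On counts beyond 0.32.
- gas_test_top (a point): Centre of the top of the white gas-test button: a round cap 24 mm across, standing 16 mm above the sloping panel (10 mm above its steel collar). z is the button's axis, square to the panel and out of it; x points up-slope, y along the row. Pressed along -z.
- gas_test (a joint): Travel of the gas-test button, m: 0 = out, 0.006 = fully down. Spring-loaded: starts to move at 1.5 N, needs 5 N fully down, comes back when released. It counts as pressed beyond 0.004.
- cycle_start (a joint): Travel of the console's green cycle-start button (24 mm across, 57 mm right of the white one), m: 0 = out. Would strike the arc: not to be pressed.
- panel_stop (a joint): Travel of the console's red mushroom stop (38 mm across, 25 mm above the panel), m: 0 = out. Not to be pressed.
- plate: Perforated steel welding plate, fixed, 300 x 300 x 12 mm, dark holes in a grid. Origin: centre of its underside. The console and the plate may stand left or right.
- tray: Bystander: blue parts tray 140 x 90 x 32 mm with tube fittings, loose on the plate. Origin: centre of its underside, z up.
- stub_a: Bystander: piece of bright tube 28 mm across, 70 mm high, standing loose on the plate. Origin: centre of its underside.
- stub_b: Bystander: piece of bright tube 28 mm across, 55 mm high, standing loose on the bench behind the console. Origin: centre of its underside.
- square: Bystander: red triangular welding magnet, 70 x 70 x 16 mm, lying loose behind the console. Origin on its underside.
- wrench: Bystander: steel adjustable wrench 200 x 46 x 13 mm, lying loose in front of the console. Origin on its underside, x along its length.
- pot: Bystander: white pot 64 mm across, 85 mm high, with thin electrodes up to 175 mm high. Origin: centre of its underside.
Not all that is in view belongs to the job. What is shaped like the remote but orange is not meant.

How it is judged (in metres and radians):
On the way, in this order (a step that is already met when the one before it is completed fails the run):
1. the extractor's green start button is pressed, the console still off (value of joint fan_start above 0.004 m and value of joint mains below 0.1 rad), for 0.05 s.
2. the transmitter is let go and the mains rocker is pressed over to on (value of joint fan_start below 0.001 m and value of joint mains above 0.32 rad), for 0.1 s.
3. the gas-test button is pressed and held (value of joint gas_test above 0.004 m), for 0.5 s.
At the end, for the whole second after the job is handed in: The mains rocker is on (beyond 0.32 of 0.40 rad), the fingers hold the gas-test button down (beyond 4 of 6 mm, more than 1 N), the transmitter is let go, lies flat on the plate and is within 30 mm of its first place (all of step 2 and value of joint gas_test above 0.004 m and contact force between the fingers and console above 1 N and contact force between the fingers and remote below 0.1 N and distance of remote from where it was at the start of the episode below 0.03 m and height (world z) of remote below 0.018 m); the arm keeps its last pose, push and grip.
It fails at once if the transmitter is lifted or tipped (height (world z) of remote above 0.024 m or angle between remote's own z axis and vertical above 0.2 rad).
It fails at once if the transmitter is shoved more than 30 mm (distance of remote from where it was at the start of the episode above 0.03 m).
It fails at once if a wrong button is pressed (extractor stop, cycle start, panel stop: more than 2.5 mm) (value of joint any of fan_stop, cycle_start, panel_stop above 0.0025 m).
It fails at once if gas-test is pressed while the console is off (value of joint gas_test above 0.003 m and value of joint mains below 0.2 rad).
It fails at once if a bystander is moved more than 30 mm or tipped over (distance of any of tray, stub_a, stub_b, square, wrench, pot from where it was at the start of the episode above 0.03 m or angle between any of stub_a, stub_b, pot, tray's own z axis and vertical above 0.5 rad).
It also fails if it takes over 51 s, if anything falls off the work surface, if the arm or the gripper's body presses on something with over 40 N, if the wrist force passes 120 N, or if a joint passes its speed limit or range.

### The arm

A 6-joint arm with a two-finger parallel gripper is mounted at the origin on the work surface. World frame = base frame: x ahead of the robot, y to its left, z up, the work surface at z = 0. Lengths are in mm, angles in rad, forces in N, time in s.
With the tool pointing down it reaches from about 300 to 775 mm from the base axis. Payload 14.6 kg.
Tool frame: the origin (TCP) lies at the very end of the fingers, on their centre line; the grasp point (between the pads) lies 19 mm behind it; z points along the fingers, y is the line along which they close (so a half turn about z gives the same grasp; the last joint's range is limited). The gripper opens to 94 mm and grips with 3 to 60 N. Pads are 16 mm wide; open, the fingers measure 119 mm over their backs; the gripper's body (75 mm by 177 mm) begins 78 mm behind the grasp point.
Start: joints at [-1.215, 0.3, 1.521, -0, 1.321, -0.067], TCP at [225.666, -501.562, 205.446] pointing down, gripper open.
Joint ranges: [-3.03, 3.03], [-0.79, 2.21], [0.23, 2.52], [-1.04, 4.18], [0, 3.07], [-2.55, 2.55]. Speed limits (rad/s): [2.22, 2.22, 2.57, 3.14, 3.14, 3.14].

### API

Orientations are given as [roll, pitch, yaw] about the fixed x, y, z axes, in that order (R = Rz(yaw) Ry(pitch) Rx(roll)).
In Python, from cell import manip, camera, get_calibration gives the robot as it stands. The module is installed in compiled form; this text tells all that it offers.
- The arm moves only by the tool jog_arm, never from a script. Its argument "plan" is one flat list of numbers, 6 for each row, row after row: the shift along the world's x, y, z in m, then the turn, a rotation vector about the world's x, y, z in degrees. A call has 1 to 20 rows; each row is the pose to reach, as a shift and turn from the pose commanded when the call began; what a row does not reach only later rows make up. A row lasts 1/10 s, in which the tool goes at most 50 mm and 8.59 degrees, less where a joint would pass 70% of its speed; a pose out of reach is approached as far as the arm can. A call with a gripper value outside its range is refused whole. "claw" is the finger opening in m, from 0 to 0.094, set as the call begins (left out, the last holds). The fingers move at their own pace and stop on an object; "force" is the grip in N (left out, the last holds). Time passes only in rows, so rows that repeat a pose let the fingers close. It gives the time, the measured TCP pose, the force, the opening and the grip force at its end, in the units of the state.
- manip.read_state(): the state, without advancing time (a new reading comes with each control period).
- camera(name): name is "scene" or "top" or "wrist"; returns (picture, depth): 400x640x3 uint8, red, green, blue; 400x640 float32, mm along the optical axis (not along the pixel's ray), 0 where there is no reading.
- get_calibration(name): a dict with "fx", "fy", "cx", "cy" (pixels), "origin" and "attitude" of the camera in the world. Camera axes: x right, y down, z forward; pixel columns grow to the right and rows downward; lengths in mm; the calibration is good to about 2 mm. The wrist camera is an equidistant fisheye: a pixel r from the principal point sees the ray r / f radians off the axis. A picture is of the moment at which its call begins: read the wrist's pose just before it. get_calibration takes no time and is no camera call; for the wrist camera it gives the pose at the moment of the call.
- manip.sign_off(): hands the job in; it is judged then, once.
The state is a dict: "clock": time; "joints": joint angles; "qd": joint speeds; "effort": joint torques, N m; "eef_pos": TCP position; "eef_rot": TCP orientation; "wrist_force": force on the tool from outside, world axes, zero at the start; "moment": the same for the moment, N m; "finger_gap": finger opening in mm; "finger_force": force on a finger pad.
Only numpy, scipy, OpenCV 4.12 (cv2) and the standard library are available. Lean on these libraries where they do the work, as an engineer would, in place of code of your own. Each camera call takes 0.05 s, during which the arm holds its last target. There are 200 camera calls.

## Working session

There is one attempt and no reset: what is moved stays moved. The work goes in short steps, Python scripts to look and compute and a tool call to move; the robot and the scene stay as the last step left them, time stands still between calls to the robot, and variables do not carry over. Pictures are saved under pics/ and viewed, at most 10 in all, crops included, and the job is handed in when it is done.

Besides the shell and the picture viewer there is one more tool, called after "Emit:" as name(argument=value, ...), one argument or row to a line, values as JSON. jog_arm: Moves the arm, as the interface text tells. Its arguments: {"type":"object","properties":{"plan":{"type":"array"},"claw":{"type":"number"},"force":{"type":"number"}},"required":["plan"]}

```bash
mkdir -p pics
cat > h.py <<'E'
import numpy as np, cv2
from cell import manip, camera, get_calibration
from scipy.spatial.transform import Rotation as R
def rot(c):
    a=np.array(c["attitude"],float)
    return a if a.shape==(3,3) else (R.from_euler('xyz',a).as_matrix() if a.size==3 else R.from_quat(a).as_matrix())
def snap(n):
    c=get_calibration(n); p,d=camera(n); np.savez('pics/%s.npz'%n,p=p,d=d)
    return c,p,d
def w(c,d,u,v,wrist=False,r=1):
    z=np.median([x for x in d[v-r:v+r+1,u-r:u+r+1].ravel() if x>0])
    x,y=(u-c['cx'])/c['fx'],(v-c['cy'])/c['fy']
    if wrist:
        th=np.hypot(x,y); s=np.tan(th)/th if th>0 else 1; x*=s;y*=s
    return np.array(c['origin'])+rot(c)@(np.array([x,y,1])*z)
def save(p,name): cv2.imwrite('pics/'+name,cv2.cvtColor(p,cv2.COLOR_RGB2BGR))
E
python3 - <<'E'
from h import *
for n in("top","scene"):
    c,p,d=snap(n); save(p,n+'0.png'); print(n,c)
s=manip.read_state(); print(s)
E
```

```text
top {'fx': 490.50112993816606, 'fy': 490.50112993816606, 'cx': 311.39700598562695, 'cy': 200.27859203013935, 'origin': array([ 364.88798856,  -77.76475484, 1429.30358505]), 'attitude': array([-3.06924254,  0.01476   , -1.56664343])}
scene {'fx': 396.0741662735064, 'fy': 396.0741662735064, 'cx': 322.7445542497358, 'cy': 198.95213101111148, 'origin': array([1069.16507735,  -32.70506446,  956.78175829]), 'attitude': array([-2.5376744 , -0.01523657,  1.64970468])}
{'clock': 0.1, 'joints': array([-1.21462026e+00,  3.00436283e-01,  1.52148399e+00,  1.93874873e-05,
        1.32071591e+00, -6.65750593e-02]), 'qd': array([ 0.00179214, -0.00263119, -0.00245253,  0.00057643, -0.0006148 ,
       -0.00114866]), 'effort': array([ 1.91109444e-03, -5.32643867e+01, -3.53282368e+01,  7.10166176e-02,
        2.35077215e-02, -4.65690641e-05]), 'eef_pos': array([ 225.58460323, -501.36147447,  204.94650152]), 'eef_rot': array([-3.14055268e+00, -8.81600136e-05,  4.22746269e-01]), 'wrist_force': array([-0.58385559, -0.05375104, -0.22435388]), 'moment': array([ 0.00254565, -0.01426419,  0.06381192]), 'finger_force': 0.0, 'finger_gap': 93.92528357230879}
```

View pics/top0.png

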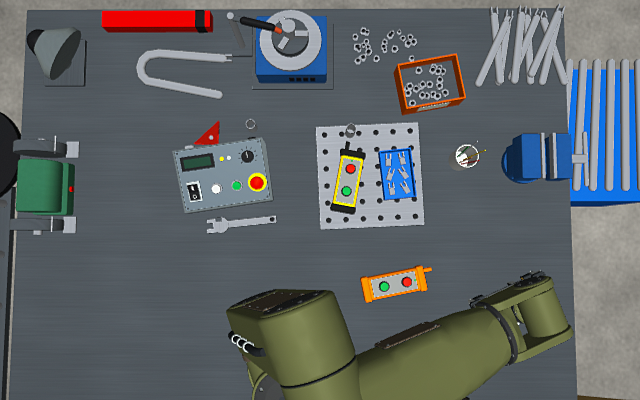

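View pics/scene0.png

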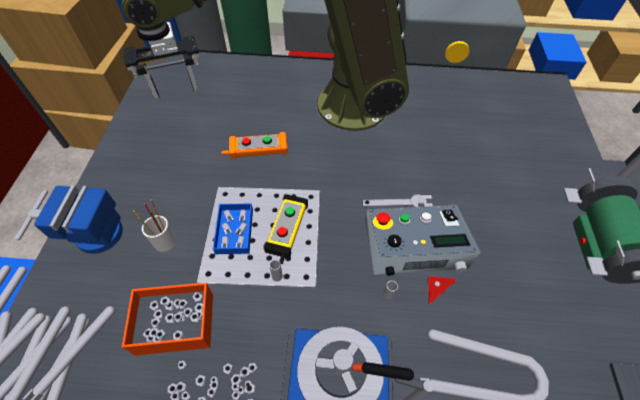

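Top view: the yellow transmitter is at (348,180), with its green button at (346,191) and red at (350,169). On the console, the rocker is at (195,192), white (216,189), green (237,186) and mushroom (257,182). Possible mix-ups for "green start": orange decoy (384,286), console cycle-start (237,186), yellow remote (346,191). I choose the last.

Run:
```python
from h import *
pts={'top':dict(fan=(346,191),stop=(350,169),rock=(195,192),white=(216,189),cyc=(237,186),mush=(257,182),knob=(247,156),stuba=(350,130),tray=(397,174),pot=(467,156),yel0=(338,205),plateL=(322,222)),
'scene':dict(fan=(289,212),stop=(282,231),rock=(450,216),white=(426,217),cyc=(405,217),mush=(383,218),knob=(394,241))}
for n in pts:
    z=np.load('pics/%s.npz'%n); c=get_calibration(n); d=z['d']
    for k,(u,v) in pts[n].items(): print(n,k,w(c,d,u,v).round(1))
# panel plane from top depth
z=np.load('pics/top.npz'); c=get_calibration('top'); d=z['d']
P=np.array([w(c,d,u,v,r=0) for u in range(184,268,2) for v in range(148,206,2)])
best=None;rng=np.random.default_rng(0)
for i in range(500):
    a=P[rng.choice(len(P),3,False)]; nn=np.cross(a[1]-a[0],a[2]-a[0]); L=np.linalg.norm(nn)
    if L<1:continue
    nn/=L; m=abs((P-a[0])@nn)<2
    if best is None or m.sum()>best.sum(): best=m
Q=P[best]; q=Q.mean(0); nn=np.linalg.svd(Q-q)[2][2]; nn*=np.sign(nn[2]); print('plane',q,nn,best.mean(),np.degrees(np.arccos(nn[2])),np.degrees(np.arctan2(nn[1],nn[0])))
p=z['p'][140:235,165:430]; save(cv2.resize(p,None,fx=3,fy=3,interpolation=cv2.INTER_CUBIC),'crop.png')
```

```text
top fan [ 490.6 -154.1   57.8]
top stop [ 552.7 -165.3   58.2]
top rock [484.6 265.3  80.1]
top white [492.7 206.1  84.6]
top cyc [501.3 148.4  82.9]
top mush [511.3  91.7  94.4]
top knob [582. 119. 102.]
top stuba [ 673.7 -168.4   13. ]
top tray [ 544.2 -303.9   15.9]
top pot [ 598.5 -508.9    7.6]
top yel0 [ 451.8 -132.1   47.5]
top plateL [404.7 -87.3  12.2]
scene fan [ 500.8 -155.    58.5]
scene stop [ 560.9 -165.6   58.6]
scene rock [494.  267.9  87. ]
scene white [503.1 204.8  87.7]
scene cyc [508.2 150.2  88. ]
scene mush [520.9  92.2  95.3]
scene knob [591.1 117.1 104.9]
plane [535.04778762 186.65545782  78.44264037] [-0.24789265 -0.04932638  0.96753095] 0.41954022988505746 14.64045443339668 -168.7461158356779
  return _methods._mean(a, axis=axis, dtype=dtype,
  ret = ret.dtype.type(ret / rcount)
```

View pics/crop.png

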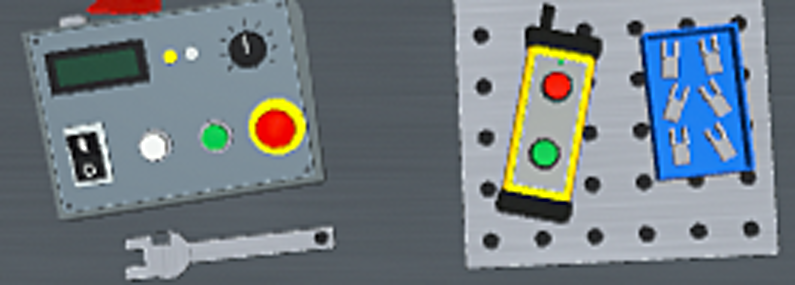

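Crop: the yellow remote is confirmed, with green at (544,152) and red at (557,86). The rocker's white bar is on the up-slope half at (84,143), and the white button is at (153,146). I'll move above the transmitter with the fingers closed.

Emit:
jog_arm(
  plan=[0.02,0.03,0,0,0,0,0.05,0.07,0,0,0,-3,0.08,0.11,0,0,0,-6,0.11,0.15,0,0,0,-9,0.14,0.19,0,0,0,-12,0.17,0.23,0,0,0,-15,0.2,0.27,0,0,0,-15,0.23,0.31,0,0,0,-15,0.255,0.335,-0.02,0,0,-15,0.265,0.345,-0.04,0,0,-15,0.265,0.345,-0.05,0,0,-15,0.265,0.345,-0.05,0,0,-15,0.265,0.345,-0.05,0,0,-15],
  claw=0,
  force=20,
)

```text
clock: 1.4
eef_pos: [490.3, -157.5, 156.1]
eef_rot: [3.141, -0.0, 0.16]
wrist_force: [0.2, -0.3, 0.1]
finger_gap: 0.1
finger_force: 0.0
```

Run:
```python
from h import *
c,p,d=snap('wrist'); save(p,'w1.png'); print(c)
hsv=cv2.cvtColor(p,cv2.COLOR_RGB2HSV); m=cv2.inRange(hsv,(50,120,60),(80,255,255))
n,l,s,ce=cv2.connectedComponentsWithStats(m)
for i in range(1,n):
    if s[i,4]>30: print(s[i],ce[i].round(1),w(c,d,int(ce[i][0]),int(ce[i][1]),True).round(1))
```

```text
{'fx': 309.70691628693146, 'fy': 309.70691628693146, 'cx': 317.7469327419714, 'cy': 197.58219356859652, 'origin': array([ 571.50667162, -144.75773515,  336.07043299]), 'attitude': array([ 2.85222170e+00, -9.25898536e-05, -1.41169935e+00])}
[ 40 140  16  21 231] [ 47.5 149.6] [506.  144.3  86.7]
[623 165  17   6  32] [631.6 167.6] [ 595.9 -467.9  134.5]
[306 185  23  21 388] [316.7 195.2] [ 492.2 -155.9   58.8]
```

View pics/w1.png

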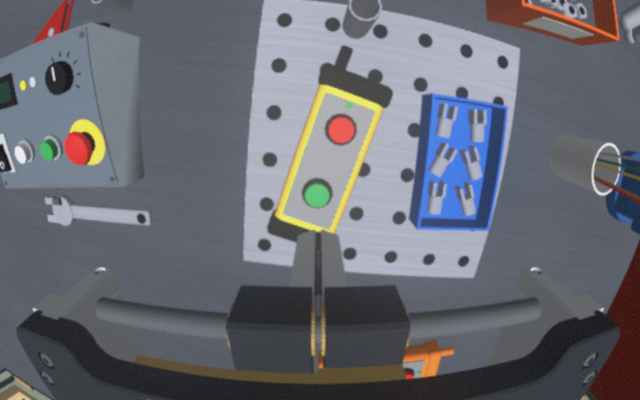

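Wrist view: the fingertips are at (317,235) and the green button at (317,195), which works out to (492,-156,58.8) in the world. I'll go down and press gently.

Emit:
jog_arm(
  plan=[0.0015,0.0005,-0.03,0,0,0,0.0015,0.0005,-0.06,0,0,0,0.0015,0.0005,-0.08,0,0,0,0.0015,0.0005,-0.09,0,0,0,0.0015,0.0005,-0.094,0,0,0,0.0015,0.0005,-0.097,0,0,0,0.0015,0.0005,-0.1,0,0,0,0.0015,0.0005,-0.102,0,0,0,0.0015,0.0005,-0.102,0,0,0,0.0015,0.0005,-0.102,0,0,0],
)

```text
clock: 2.45
eef_pos: [492.7, -156.4, 54.1]
eef_rot: [3.141, -0.001, 0.161]
wrist_force: [1.0, -3.7, 3.5]
finger_gap: 0.6
finger_force: 1.9
```

Emit:
jog_arm(
  plan=[0,0,-0.001,0,0,0,0,0,-0.002,0,0,0,0,0,-0.003,0,0,0,0,0,-0.003,0,0,0,0,0,-0.003,0,0,0],
)

```text
clock: 2.95
eef_pos: [492.8, -156.4, 52.0]
eef_rot: [3.141, -0.002, 0.161]
wrist_force: [-4.9, -1.6, 20.5]
finger_gap: 0.7
finger_force: 10.5
```

Bottomed out at 20 N, so the start button is pressed. I'll retract and carry the tool over to the console, tilted 15° to face its panel.

Emit:
jog_arm(
  plan=[0,0,0.01,0,0,0,0,0,0.04,0,0,0,0,0,0.08,0,0,0,0,0.02,0.11,0,0,0,0,0.06,0.12,0.3,-2,0,-0.01,0.1,0.12,0.6,-4,0,-0.01,0.14,0.12,0.9,-6,0,-0.02,0.18,0.12,1.2,-8,0,-0.02,0.22,0.12,1.6,-10,0,-0.02,0.26,0.12,1.9,-12,0,-0.02,0.3,0.12,2.3,-14,0,-0.02,0.34,0.12,2.3,-14.8,0,-0.02,0.37,0.12,2.3,-14.8,0,-0.02,0.38,0.12,2.3,-14.8,0,-0.02,0.38,0.12,2.3,-14.8,0,-0.02,0.38,0.12,2.3,-14.8,0,-0.02,0.38,0.12,2.3,-14.8,0],
)

```text
clock: 4.65
eef_pos: [472.3, 222.8, 170.4]
eef_rot: [3.14, -0.261, 0.16]
wrist_force: [0.2, -0.4, -0.1]
finger_gap: 0.7
finger_force: 0.0
```

Run:
```python
from h import *
c,p,d=snap('wrist'); save(p,'w2.png')
import pickle; pickle.dump(c,open('pics/c2.pkl','wb'))
hsv=cv2.cvtColor(p,cv2.COLOR_RGB2HSV)
for nm,m in (('green',cv2.inRange(hsv,(50,120,60),(80,255,255))),('white',cv2.inRange(hsv,(0,0,215),(180,25,255)))):
    n,l,s,ce=cv2.connectedComponentsWithStats(m)
    for i in range(1,n):
        if s[i,4]>30 and ce[i][1]<300: print(nm,s[i],ce[i].round(1),w(c,d,int(ce[i][0]+.5),int(ce[i][1]+.5),True).round(1))
```

```text
green [389 193  23  23 392] [400.4 204.4] [503.3 150.   85.8]
green [583 237  10  16 120] [587.9 244.6] [ 490.7 -152.5   59.1]
white [388 113  12  12 109] [393.2 118.1] [580.  169.9  93.1]
white [254 172  38  56 474] [278.9 186.7] [501.2 261.7  92. ]
white [269 187   4  11  42] [270.5 192. ] [495.6 268.5  89.7]
white [327 193  27  24 495] [340.2 204.6] [493.7 205.2  85.3]
white [256 199   3  28  50] [256.8 212.9] [472.7 281.9  70.4]
```

View pics/w2.png

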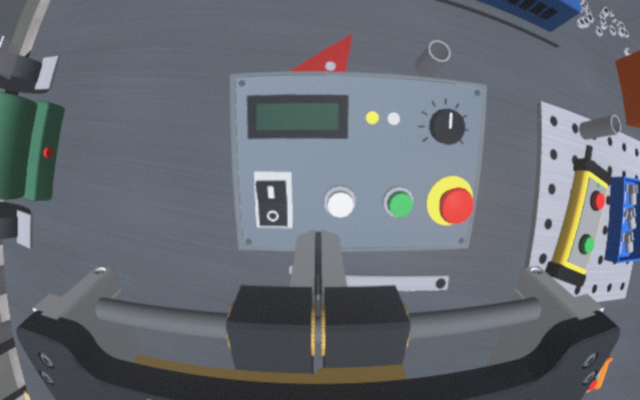

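Wrist view: the rocker's white bar is at (270,192), the white button (340,205) and green (400,204). In the world, white top is (493.7,205.2,85.3) and the bar is (496,269,89.7), which agrees with the drawing offsets. Next I'll press the rocker.

Emit:
jog_arm(
  plan=[0.01,0.02,0,0,0,0,0.012,0.045,-0.015,0,0,0,0.018,0.045,-0.04,0,0,0,0.0248,0.0452,-0.065,0,0,0,0.0266,0.0455,-0.072,0,0,0,0.0281,0.0458,-0.0775,0,0,0,0.0289,0.0459,-0.0804,0,0,0,0.0294,0.046,-0.0823,0,0,0,0.0299,0.046,-0.0842,0,0,0,0.0299,0.046,-0.0842,0,0,0,0.0299,0.046,-0.0842,0,0,0],
)

```text
clock: 5.8
eef_pos: [502.3, 270.1, 86.7]
eef_rot: [3.14, -0.262, 0.161]
wrist_force: [1.6, 0.2, 3.9]
finger_gap: 0.6
finger_force: 1.5
```

Emit:
jog_arm(
  plan=[0.0003,0,-0.001,0,0,0,0.0005,0.0001,-0.002,0,0,0,0.0008,0.0001,-0.003,0,0,0,0.0008,0.0001,-0.003,0,0,0,0.0008,0.0001,-0.003,0,0,0],
)

```text
clock: 6.3
eef_pos: [502.8, 270.2, 84.2]
eef_rot: [3.14, -0.262, 0.161]
wrist_force: [-6.8, -2.7, 16.4]
finger_gap: 1.1
finger_force: 9.0
```

Emit:
jog_arm(
  plan=[-0.003,-0.0005,0.01,0,0,0,-0.01,-0.0015,0.038,0,0,0,-0.018,-0.02,0.06,0,0,0,-0.022,-0.045,0.06,0,0,0,-0.022,-0.0664,0.05,0,0,0,-0.0194,-0.0664,0.0407,0,0,0,-0.0194,-0.0664,0.0407,0,0,0,-0.0194,-0.0664,0.0407,0,0,0],
)

```text
clock: 7.1
eef_pos: [483.3, 204.2, 123.7]
eef_rot: [3.14, -0.26, 0.162]
wrist_force: [-1.3, 0.6, 0.6]
finger_gap: 0.4
finger_force: 0.0
```

Run:
```python
from h import *
c,p,d=snap('wrist'); save(cv2.resize(p[120:280,190:480],None,fx=2.6,fy=2.6,interpolation=cv2.INTER_CUBIC),'w3.png')
hsv=cv2.cvtColor(p,cv2.COLOR_RGB2HSV)
for nm,m in (('green',cv2.inRange(hsv,(50,120,60),(80,255,255))),('white',cv2.inRange(hsv,(0,0,215),(180,25,255)))):
    n,l,s,ce=cv2.connectedComponentsWithStats(m)
    for i in range(1,n):
        if s[i,4]>30 and ce[i][1]<300: print(nm,s[i],ce[i].round(1),w(c,d,int(ce[i][0]+.5),int(ce[i][1]+.5),True).round(1))
```

```text
green [378 205  28  27 579] [391.3 217.8] [503.  149.7  85.5]
green [596 249  13  18 153] [602.5 257.8] [ 491.2 -153.3   58.7]
white [376 107  15  15 157] [382.8 113.8] [579.8 169.5  93.2]
white [451 108   3  17  34] [452.1 116. ] [586.9 118.  104.5]
white [218 179  45  64 533] [250.2 200.2] [499.3 259.4  83.6]
white [234 191   7  15  83] [237.1 198.1] [499.2 269.6  84.8]
white [303 204  32  27 659] [318.3 217.6] [494.3 205.3  85.5]
white [233 224  11  12  38] [237.8 230.1] [474.2 265.8  82.5]
```

View pics/w3.png

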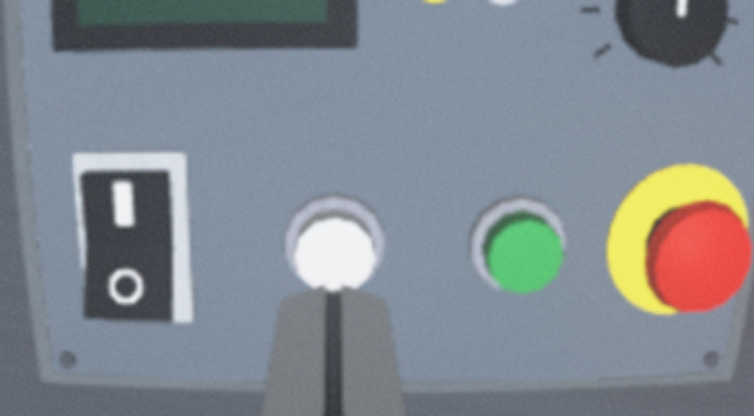

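View: the rocker's bar half at (122,203) has dropped about 5 mm, which means it is on. The fingertips at (333,290) line up with the white button at (333,255). Next I'll press gas-test.

Emit:
jog_arm(
  plan=[0.005,0.0008,-0.018,0,0,0,0.009,0.0014,-0.032,0,0,0,0.0102,0.0016,-0.037,0,0,0,0.011,0.0017,-0.0395,0,0,0,0.0115,0.0018,-0.0415,0,0,0,0.012,0.0019,-0.0435,0,0,0,0.0124,0.002,-0.045,0,0,0,0.0127,0.002,-0.046,0,0,0,0.0127,0.002,-0.046,0,0,0,0.0127,0.002,-0.046,0,0,0],
)

```text
clock: 8.15
eef_pos: [496.1, 205.9, 78.8]
eef_rot: [3.14, -0.262, 0.161]
wrist_force: [-9.9, 1.0, 12.3]
finger_gap: 0.5
finger_force: 7.5
```

About 14 N along the button's axis, so gas-test is fully down. I'll hold it there and then hand in.

Emit:
jog_arm(
  plan=[0,0,0,0,0,0,0,0,0,0,0,0,0,0,0,0,0,0,0,0,0,0,0,0,0,0,0,0,0,0,0,0,0,0,0,0,0,0,0,0,0,0,0,0,0,0,0,0,0,0,0,0,0,0,0,0,0,0,0,0],
)

```text
clock: 9.15
eef_pos: [496.1, 205.9, 78.8]
eef_rot: [3.14, -0.262, 0.161]
wrist_force: [-10.5, 0.2, 12.3]
finger_gap: 0.4
finger_force: 7.5
```

```bash
python3 -c "
from cell import manip
print(manip.read_state()['wrist_force']); print(manip.sign_off())"
```

```text
[-10.4911652    0.22736354  12.26686039]
the job is handed in; nothing more can be done
None
```

I pressed the extractor's green start button, pressed the mains rocker over to on, and handed in the job with the gas-test button still held fully down at about 14 N; sign-off returned no verdict.

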